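Dispense a grinding ball and present the sample tray to the code reader

TASK

Pull the ball dispenser's sprung slide out by its orange tab to the red 30 mm line, not beyond it, so that the steel ball drops into the blue tray underneath, and let the slide go fully home again. Then take the tray by its upright grip, bring it out without spilling the ball from its shallow pocket and without touching the ball, and carry it to the code reader. Finish holding the tray in the gripper, still and level, with its pocket centred about 8 cm above the reader's glass (do not put it down), and leave the other things on the bench where they are.

Things in the scene. Friction and masses are not known exactly. Their poses are not given: they have to be found in the camera images.
- dispenser: Grey fixed dispenser. Origin on the bench below its outlet, z up; slide pulls to its -x. Head 60 mm wide, 57-83 mm above the bench, from front face x=-22 mm back to x=+100; rails under it, y=+-30 mm, down to 44 mm. Clear tube over the origin, 27 mm across, top at 117 mm, holds the ball. Foot and column behind, x=+50 to +150, 76 mm wide. Slide underside 50 mm above the bench, open below.
- slide (a joint): How far the slide is pulled out, m: 0 = fully home; 0.030 = the red line across the slide has just come out at the head's front face (its hole is then under the tube and the ball falls through); 0.050 = end stop. A spring pulls it home (3 N at home, 6.6 N at 30 mm), also by itself when let go.
- slide_grip (a point): Point in the slide's orange upright tab, 75 mm above the bench, on the dispenser's centre line, 95 mm in front of (-x of) the outlet when home. Axes as the dispenser's. The tab is 12 mm thick along x, 32 mm wide along y, from 50 to 90 mm above the bench. 67 mm of free space between tab and head when home.
- tray: Blue sample tray, about 90 g, lying on the bench with its pocket below the dispenser's outlet. Origin at the underside of the round dish's centre, z up, 9 mm high. The dish is 50 mm across; a 24 mm wide, 5 mm thick stem runs from it along its own -y to an upright grip, whose far face is 105 mm from the origin.
- tray_pocket (a point): Centre of the floor of the tray's round pocket, 5 mm above the tray's underside. The pocket is 40 mm across and its rim stands only 4 mm above the floor, so the ball rolls about loosely in it.
- tray_grip (a point): Point in the tray's upright grip (blue block with a white band), 90 mm from the pocket's centre along the tray's -y and 28 mm above its underside. The grip is 12 mm thick along the tray's x, 30 mm long along its y and 40 mm high from the underside. Axes as the tray's.
- ball_center (a point): Centre of the steel grinding ball, 16 mm across, 17 g. It starts in the dispenser's tube, lying on the slide.
- reader: Dark code reader fixed to the bench, 110 x 110 mm, 45 mm high, looking upwards. Origin at the centre of its underside, z up.
- reader_window (a point): Centre of the reader's square glass (70 mm, teal with a red cross) on its top, 45 mm above the bench. z up.
- jar: Bystander: small clear sample jar with a white cap, 52 mm across, 62 mm high. Origin under its centre.
- rack: Bystander: yellow tube rack, 125 x 85 mm, 45 mm high. Origin under its centre.
- tube_box: Bystander: white box with coloured tube caps, 125 x 85 mm, 51 mm high. Origin under its centre.
- ball: The same steel ball as a body (its origin turns with it as it rolls: use ball_center for its place).
Mind the look-alikes: they are no part of the job. Of the things that look like the tray, take the one that is farthest to the robot's right at the start. Leave any green look-alike of the reader alone.

How it is judged:
By the outcome, as a careful person would: the job done as asked, in the order asked, and still so for the second after the job is handed in, while the arm keeps its last pose, push and grip.
It also fails if it takes over 58 s, if anything falls off the work surface, if the arm or the gripper's body presses on something with over 40 N, if the wrist force passes 120 N, or if a joint passes its speed limit or range.

ROBOT

A 6-joint arm with a two-finger parallel gripper is mounted at the origin on the work surface. World frame = base frame: x ahead of the robot, y to its left, z up, the work surface at z = 0. Lengths are in m, angles in rad, forces in N, time in s.
With the tool pointing down it reaches from about 0.2 to 0.875 m from the base axis. Payload 3.4 kg.
Tool frame: the origin (TCP) lies between the finger pads; the fingertips stand 25 mm ahead of it and the grasp point (between the pads) lies 6 mm ahead of it (r.nose_length is the z of the fingertips in the tool frame, in m); z points along the fingers, y is the line along which they close (so a half turn about z gives the same grasp; the last joint's range is limited). The gripper opens to 94 mm and grips with 3 to 60 N. Pads are 16 mm wide; open, the fingers measure 119 mm over their backs; the gripper's body (75 mm by 177 mm) begins 78 mm behind the grasp point.
Start: joints at [-1.33, 0.276, 1.505, -0, 1.361, -0.121], TCP at [0.204, -0.538, 0.23] pointing down, gripper open.
Joint ranges: [-2.89, 2.89], [-0.75, 2.08], [0.22, 2.7], [-1.18, 4.32], [0.11, 2.71], [-2.7, 2.7]. Speed limits (rad/s): [2.57, 2.57, 3.14, 3.14, 3.14, 3.14].

INTERFACE

Orientations are given as a unit quaternion [w, x, y, z].
In Python, from plant import r, gripper_to, inverse_kinematics, vision, models, telemetry gives the robot as it stands. Calls block until the motion is done:
- r.move_to(position, orientation): joint-space move of the TCP to a pose.
- r.move_l(position, rot=None, vel=0.15, guard=None): straight line of the TCP; rot=None keeps the orientation; vel is the mean speed in m/s. With guard (N) it stops when the force on the tool has changed by that much, and returns True; else False.
- r.movej(angles): joint-space move.
- gripper_to(opening, f_grip=None): finger opening in m; f_grip is the grip in N (None keeps the last); returns when the fingers have stopped.
- r.hold(seconds).
- inverse_kinematics(position, orientation): joint angles nearest the present ones, or None.
- vision.snapshot(name): name is "side" or "top" or "wrist"; returns the picture (420x560x3 uint8, red, green, blue); there is no depth.
- vision.get_calibration(name): a dict with "fx", "fy", "cx", "cy" (pixels), "D" ([k1, k2, p1, p2, k3] as OpenCV has them; the pictures are not rectified), "position" and "orientation" of the camera in the world. Camera axes: x right, y down, z forward; pixel columns grow to the right and rows downward; lengths in m; the calibration is good to about 2 mm. A picture is of the moment at which its call begins: read the wrist's pose just before it. get_calibration takes no time and is no camera call; for the wrist camera it gives the pose at the moment of the call.
A pose or a line that the arm cannot do raises r.PlanningError and nothing moves.
- r.sign_off(): hands the job in; it is judged then, once.
Trained networks look in the newest picture that a camera, given by its name, has taken for a name from the list of things; names that differ only in an ending like _2 or _b are one class to them, and where a whole thing is asked for, a point or a joint stands for the part that bears it (a point fixed in the world has none). Each returns a list of dicts, best first, with "score" (0 to 1); they miss things now and then, are a little off and sometimes report something else, mostly with a low value. They report only what shows in the picture. A call takes as long as a camera call. They do not tell look-alikes from the thing itself.
- models.boxes_of(thing, camera): "at" ([x, y, z] in m, in world coordinates, good to about 4 mm: the middle of the surface that is visible of it).
- models.regions_of(thing, camera): "pixels" (420x560 bool, what is visible of it).
- models.mark_of(thing, camera): "at" ([x, y, z] in m, in world coordinates, good to about 4 mm: a listed point, or the origin of a listed thing).
Readings, each from a call of its own:
- telemetry.current_t(): time.
- telemetry.current_joints(): joint angles.
- telemetry.current_dq(): joint speeds.
- telemetry.current_joint_efforts(): joint torques, N m.
- telemetry.current_ee_pos(): TCP position.
- telemetry.current_tool_rot(): TCP orientation.
- telemetry.current_wrist_force(): force on the tool from outside, world axes, zero at the start.
- telemetry.current_torque(): the same for the moment, N m.
- telemetry.current_opening(): finger opening in m.
- telemetry.current_finger_force(): force on a finger pad.
Only numpy, scipy, OpenCV 4.12 (cv2) and the standard library are available. Lean on these libraries where they do the work, as an engineer would, in place of code of your own. Each camera call takes 0.05 s, during which the arm holds its last target. There are 200 camera calls.

## Working session

There is one attempt and no reset: what is moved stays moved. The work goes in short steps, each a Python script; the robot and the scene stay as the last script left them, time stands still between calls to the robot, and variables do not carry over. Pictures are saved under pics/ and viewed, at most 10 in all, crops included, and the job is handed in when it is done.

```bash
mkdir -p pics; ls; python3 - <<'E'
from plant import r, vision, models, telemetry
import cv2, numpy as np
ims=[]
for c in ["top","side"]:
    im=vision.snapshot(c); cv2.imwrite(f"pics/{c}0.png",im[:,:,::-1])
    for t in ["dispenser","slide_grip","tray","tray_pocket","tray_grip","reader_window","reader","jar","rack","tube_box"]:
        print(c,t,[(np.round(d["at"],3).tolist(),round(d["score"],2)) for d in models.mark_of(t,c)])
    k=vision.get_calibration(c); print(k)
print(telemetry.current_t(),telemetry.current_tool_rot())
E
```

```text
pics
top dispenser [([0.583, -0.235, -0.001], 0.89)]
top slide_grip [([0.488, -0.213, 0.074], 0.58)]
top tray [([0.499, -0.005, 0.002], 0.94), ([0.44, 0.055, 0.002], 0.87), ([0.58, -0.233, -0.001], 0.75)]
top tray_pocket [([0.436, 0.059, 0.005], 0.9), ([0.577, -0.237, 0.007], 0.81), ([0.493, -0.008, 0.007], 0.61)]
top tray_grip [([0.373, 0.118, 0.026], 0.94), ([0.53, -0.093, 0.027], 0.84), ([0.536, -0.311, 0.03], 0.82)]
top reader_window [([0.768, 0.223, 0.043], 0.83), ([0.535, -0.312, 0.029], 0.43)]
top reader [([0.61, 0.206, 0.002], 0.68), ([0.77, 0.219, 0.001], 0.68)]
top jar [([0.75, -0.02, 0.006], 0.92)]
top rack [([0.447, 0.428, 0.002], 0.79)]
top tube_box [([0.472, -0.546, -0.002], 0.82)]
{'fx': 521.8993661313904, 'fy': 521.8993661313904, 'cx': 275.60678786850707, 'cy': 211.17289392488664, 'D': array([-0.06043047,  0.        ,  0.        ,  0.        ,  0.        ]), 'position': array([ 0.34041636, -0.03143133,  1.40889831]), 'orientation': array([-0.06501899,  0.70509016, -0.70280579,  0.06844281])}
side dispenser [([0.58, -0.234, 0.0], 0.79)]
side slide_grip [([0.488, -0.21,
[... 349 characters left out ...]
de reader_window [([0.776, 0.218, 0.048], 0.69), ([0.471, -0.539, -0.001], 0.65), ([0.605, 0.202, 0.043], 0.58)]
side reader [([0.608, 0.204, -0.001], 0.67), ([0.773, 0.222, 0.001], 0.59)]
side jar [([0.747, -0.023, 0.0], 0.59)]
side rack [([0.448, 0.427, -0.002], 0.59)]
side tube_box [([0.474, -0.543, 0.002], 0.6)]
{'fx': 388.9086374987343, 'fy': 388.9086374987343, 'cx': 270.4576223973828, 'cy': 209.75265842539025, 'D': array([-0.02302818,  0.        ,  0.        ,  0.        ,  0.        ]), 'position': array([ 0.39727608, -1.16030295,  0.79597674]), 'orientation': array([-0.48185389,  0.87062763, -0.08907202,  0.04348033])}
1.1 [5.20818133e-05 9.83679644e-01 1.79928749e-01 3.47520374e-06]
```

View pics/top0.png

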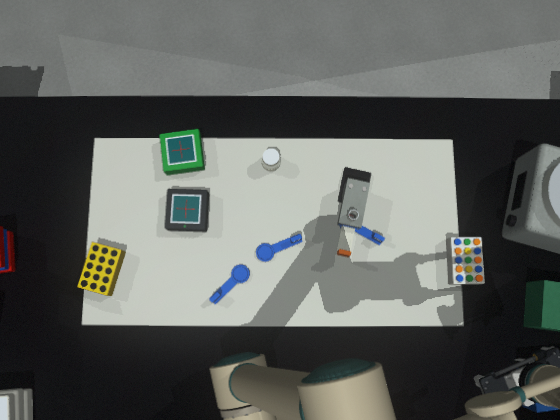

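View pics/side0.png

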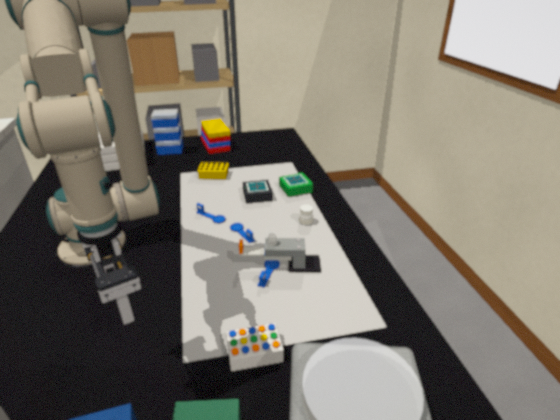

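The top view shows the dispenser at px (352,213) with its tab at (343,253). The right tray's grip is at (370,235), the dark reader at (187,209) and its green look-alike at (182,150). The side view agrees. Next I'll move above the tab and refine with the wrist camera.

```bash
cat > h.py <<'E'
from plant import r, gripper_to, inverse_kinematics, vision, models, telemetry
import cv2, numpy as np
def quat(a):
    "tool pointing down, closing line (tool y) at world angle a"
    b=(a+np.pi/2)/2
    return [0.,np.cos(b),np.sin(b),0.]
def best(p,a):
    "of the two equivalent half turns, the one with the least joint motion"
    q0=telemetry.current_joints(); c=[]
    for k in (a,a+np.pi,a-np.pi):
        j=inverse_kinematics(p,quat(k))
        if j is not None: c.append((np.abs(np.array(j)-q0).max(),k,np.round(j,2)))
    return min(c,key=lambda t:t[0])
def marks(cam,names):
    im=vision.snapshot(cam)
    for t in names: print(cam,t,[(np.round(d["at"],4).tolist(),round(d["score"],2)) for d in models.mark_of(t,cam)])
    return im
def save(n,im): cv2.imwrite(f"pics/{n}.png",im[:,:,::-1])
E
python3 - <<'E'
from h import *
a=np.arctan2(-.022,.092)
p=[0.488,-0.212,0.22]
d,k,j=best(p,a); print(d,k,j)
gripper_to(0.045)
r.move_to(p,quat(k))
print(telemetry.current_t(),telemetry.current_ee_pos(),telemetry.current_wrist_force())
c=vision.get_calibration("wrist"); print(c["position"],c["orientation"])
save("w1",marks("wrist",["slide_grip","dispenser","tray_pocket","tray_grip","ball_center"]))
marks("top",["dispenser","tray_grip","ball_center"])
print(telemetry.current_t())
E
```

```text
0.7893600682111139 -0.2347226124851971 [-0.54  0.22  1.61 -0.    1.31 -0.31]
3.5833 [ 0.48779915 -0.21292648  0.22001629] [-0.13410509  0.12979803  0.49371244]
[ 0.50677132 -0.13339375  0.37384237] [ 0.14118279  0.98298546 -0.11642604 -0.01587376]
wrist slide_grip [([0.4849, -0.2109, 0.076], 0.97), ([0.5373, -0.3117, 0.0289], 0.4)]
wrist dispenser [([0.5789, -0.232, -0.0006], 0.96)]
wrist tray_pocket [([0.5775, -0.2373, 0.0054], 0.56)]
wrist tray_grip [([0.5322, -0.0877, 0.0326], 0.76), ([0.5381, -0.3136, 0.0282], 0.61)]
wrist ball_center [([0.5783, -0.2389, 0.003], 0.16)]
top dispenser [([0.5803, -0.2327, -0.0006], 0.63)]
top tray_grip [([0.5287, -0.0961, 0.0257], 0.69), ([0.3757, 0.1178, 0.0254], 0.64), ([0.6122, 0.2039, 0.0023], 0.42)]
top ball_center []
4.0833
```

View pics/w1.png

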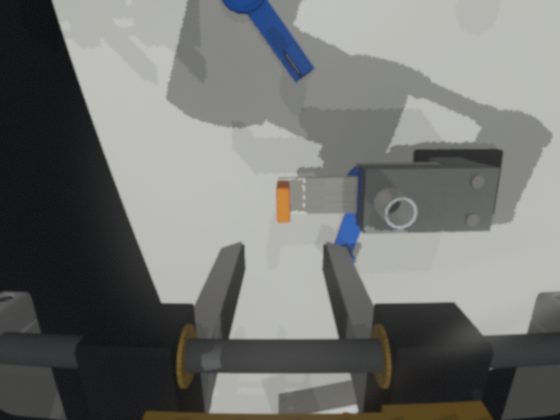

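The wrist view shows the tab at (284,202), centred between the fingertips. The head's front face is at column 358 and the tube at (395,208). Next I'll grip the tab and start the pull.

```bash
python3 - <<'E'
from h import *
x=np.array([np.cos(-.231),np.sin(-.231),0])
p=np.array([0.4872,-0.2115,0.081])
r.move_l(p+[0,0,.03],vel=.15); 
print(r.move_l(p,vel=.08,guard=8),telemetry.current_wrist_force())
f0=telemetry.current_wrist_force()
gripper_to(0.0,f_grip=25)
print("op",telemetry.current_opening(),telemetry.current_finger_force(),telemetry.current_ee_pos())
for s in (0,.003,.006,.010,.015,.020,.025):
    if s: r.move_l(p-s*x,vel=.04)
    e=telemetry.current_ee_pos(); print(s,"dx",np.round((e-p)@x,4),"F",np.round((telemetry.current_wrist_force()-f0)@x,2))
save("w2",vision.snapshot("wrist"))
print(telemetry.current_t())
E
```

```text
True [-2.1162321   1.23903284  6.91840067]
op 0.012094510104034947 34.6704551205039 [ 0.48743586 -0.21188533  0.08094369]
0 dx 0.0003 F 2.78
0.003 dx -0.0025 F 4.67
0.006 dx -0.0057 F 5.38
0.01 dx -0.0098 F 6.75
0.015 dx -0.0145 F 7.03
0.02 dx -0.0192 F 7.8
0.025 dx -0.024 F 8.02
7.6333
```

View pics/w2.png

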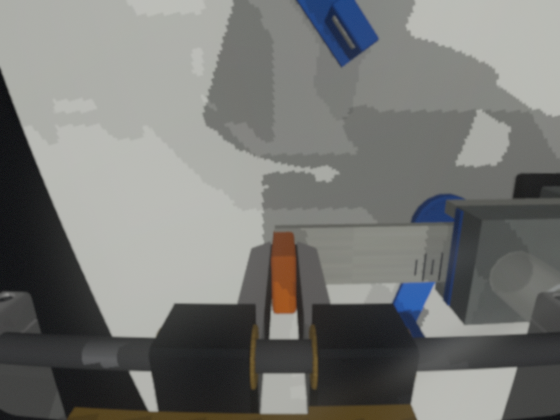

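```bash
python3 - <<'E'
import cv2
im=cv2.imread("pics/w2.png")[195:330,380:560]
cv2.imwrite("pics/w2c.png",cv2.resize(im,None,fx=4.4,fy=4.4,interpolation=cv2.INTER_CUBIC))
E
```

```text
(no output)
```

View pics/w2c.png

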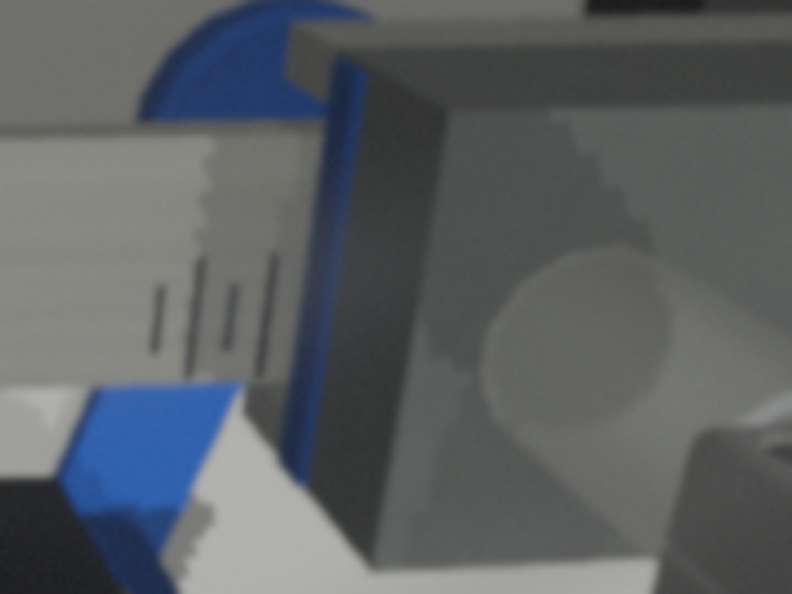

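The crop shows 5/10/15/20 mm graduations, the last long one at crop x=268. The head's front edge is at about x=306, so the slide is out about 25 mm and the red line is not showing yet. I'll creep further.

```bash
python3 - <<'E'
from h import *
x=np.array([np.cos(-.231),np.sin(-.231),0])
p=np.array([0.4872,-0.2115,0.081]); out=[]
for s in (.028,.0295):
    r.move_l(p-s*x,vel=.03); r.hold(.2)
    print(s,(telemetry.current_ee_pos()-p)@x)
    im=vision.snapshot("wrist")[195:330,380:560,:]
    q=im.astype(int); m=(q[...,0]-q[...,1]>40)&(q[...,0]-q[...,2]>40); print("red",m.sum(),np.argwhere(m).mean(0) if m.any() else None)
    out.append(cv2.resize(im,None,fx=4.4,fy=2.2))
    if m.sum()>12: break
save("w3",np.vstack(out)); print([ (d["at"],d["score"]) for d in models.mark_of("ball_center","wrist")],telemetry.current_t())
E
```

```text
0.028 -0.02665297140527159
red 0 None
0.0295 -0.028070135215244423
red 0 None
[] 8.6833
```

View pics/w3.png

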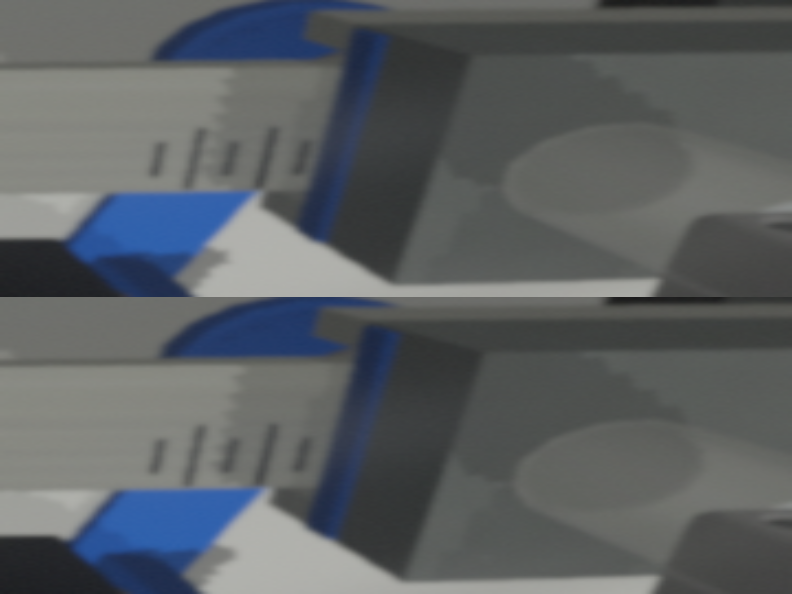

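The edge now lies about 4 mm past the 25 mm mark, so the slide is near 29 mm. I'll take sub-millimetre steps, watching for red.

```bash
python3 - <<'E'
from h import *
x=np.array([np.cos(-.231),np.sin(-.231),0])
p=np.array([0.4872,-0.2115,0.081]); out=[]
for s in (.0300,.0305,.0310):
    r.move_l(p-s*x,vel=.02); r.hold(.2)
    im=vision.snapshot("wrist")[195:330,380:560,:]
    q=im[:90,:80].astype(int); d=q[...,0]-np.maximum(q[...,1],q[...,2]); m=d>25
    print(s,(telemetry.current_ee_pos()-p)@x,"red",m.sum(),d.max(),[ (np.round(d["at"],3),d["score"]) for d in models.mark_of("ball_center","wrist")])
    out.append(cv2.resize(im[:100],None,fx=4.4,fy=1.9))
    if m.sum()>8: break
for c in("side","top"):
    vision.snapshot(c); print(c,[ (np.round(d["at"],3),d["score"]) for d in models.mark_of("ball_center",c)])
save("w4",np.vstack(out)); print(telemetry.current_t())
E
```

```text
0.03 -0.028436142147343777 red 0 1 [(array([ 0.584, -0.237,  0.012]), 0.52)]
0.0305 -0.028903747516148257 red 0 1 [(array([ 0.584, -0.234,  0.012]), 0.47)]
0.031 -0.029372376929591566 red 0 1 [(array([ 0.588, -0.236,  0.011]), 0.48)]
side []
top []
10.5333
```

View pics/w4.png

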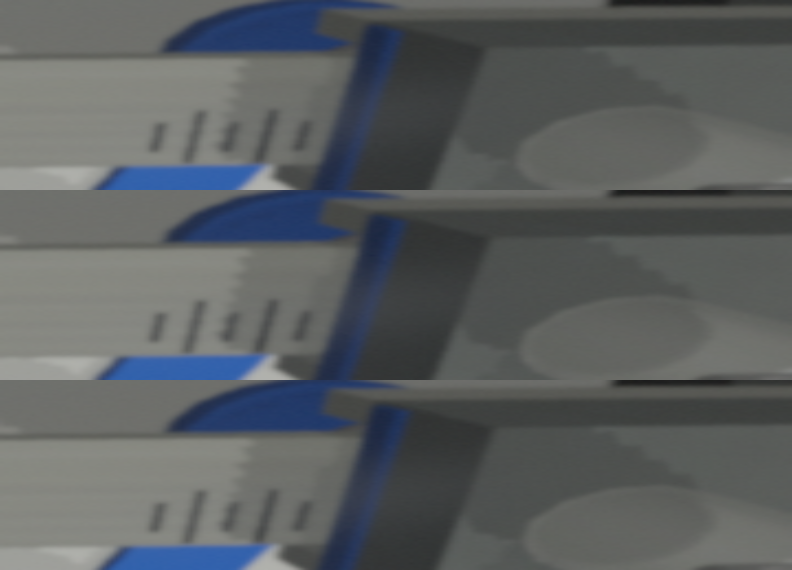

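```bash
python3 - <<'E'
from h import *
x=np.array([np.cos(-.231),np.sin(-.231),0])
p=np.array([0.4872,-0.2115,0.081])
for s in (.0313,.0316,.0319):
    r.move_l(p-s*x,vel=.02); r.hold(.2)
    im=vision.snapshot("wrist")
    q=im[195:285,380:470].astype(int); d=q[...,0]-np.maximum(q[...,1],q[...,2])
    print(s,(telemetry.current_ee_pos()-p)@x,"red",(d>8).sum(),d.max())
    if (d>8).sum()>4: break
for d in models.regions_of("ball","wrist"): print(d["score"],d["pixels"].sum(),np.argwhere(d["pixels"]).mean(0))
save("w5",np.hstack([cv2.resize(im[215:305,400:460],None,fx=6.5,fy=6.5),cv2.resize(im[195:285,500:560],None,fx=6.5,fy=6.5)])); print(telemetry.current_t())
E
```

```text
0.0313 -0.029616828156699856 red 0 1
0.0316 -0.02988236351795419 red 1 9
0.0319 -0.030177343911086195 red 73 19
12.0833
```

View pics/w5.png

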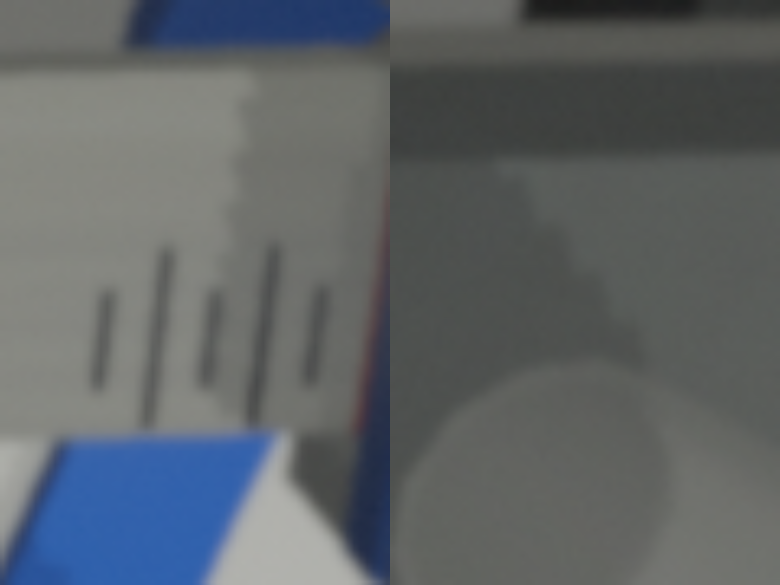

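The red line has just appeared at the head's edge (right side of the left crop), so the slide is at 30 mm. I'll bring it back, release it and check.

```bash
python3 - <<'E'
from h import *
x=np.array([np.cos(-.231),np.sin(-.231),0])
p=np.array([0.4872,-0.2115,0.081])
r.hold(.2)
r.move_l(p-.0005*x,vel=.04); r.hold(.2)
gripper_to(0.045)
r.move_l(p+[0,0,.11],vel=.2)
tg=np.array([.537,-.3125,.034]); k=best(tg+[0,0,.12],np.radians(-28.7)); print(k)
c=vision.get_calibration("wrist")
im=marks("wrist",["slide_grip","ball_center","tray_pocket","tray_grip","dispenser"])
k=k[1]; r.move_to(list(tg+[0,0,.15]),quat(k))
im2=marks("wrist",["tray_grip","tray_pocket","ball_center"])
marks("side",["ball_center","slide_grip"])
save("w6",np.hstack([im[100:320,180:],im2[100:320,180:]][:2])); print(telemetry.current_t())
save("w6b",im2)
E
```

```text
(np.float64(0.16759253905211224), np.float64(-0.5009094953223726), array([-0.64,  0.39,  1.52, -0.  ,  1.23, -0.14]))
wrist slide_grip [([0.4842, -0.2109, 0.0716], 0.83)]
wrist ball_center []
wrist tray_pocket [([0.5794, -0.2408, 0.0019], 0.83)]
wrist tray_grip [([0.5335, -0.0887, 0.0339], 0.87), ([0.5379, -0.3117, 0.0305], 0.82), ([0.5757, -0.2409, 0.0015], 0.5)]
wrist dispenser [([0.5805, -0.2325, -0.003], 0.55)]
wrist tray_grip [([0.5358, -0.3109, 0.0296], 0.85)]
wrist tray_pocket []
wrist ball_center []
side ball_center [([0.4422, 0.4272, -0.0022], 0.27)]
side slide_grip [([0.5346, -0.3133, 0.026], 0.7), ([0.4903, -0.2129, 0.0742], 0.61)]
15.9833
```

View pics/w6.png

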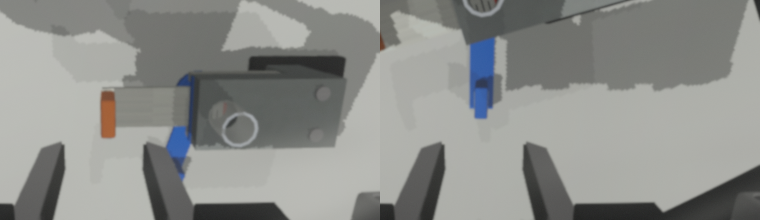

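The slide is home. To check the tube before moving the tray, I'll put the camera straight above it.

```bash
python3 - <<'E'
from h import *
from scipy.spatial.transform import Rotation as R
q=telemetry.current_tool_rot(); e=telemetry.current_ee_pos(); c=vision.get_calibration("wrist")
off=np.array(c["position"])-e
o=np.array([.5805,-.233,.0])
t=o-off; t[2]=.2; print(t,off)
r.move_l(t,vel=.15); r.hold(.2)
c=vision.get_calibration("wrist"); im=marks("wrist",["ball_center","dispenser","tray_pocket","tray_grip"])
w,xx,y,z=c["orientation"]; Rc=R.from_quat([xx,y,z,w]).as_matrix()
def px(P):
    v=Rc.T@(np.array(P)-c["position"]); K=np.array([[c["fx"],0,c["cx"]],[0,c["fy"],c["cy"]],[0,0,1]])
    return cv2.projectPoints(v[None],np.zeros(3),np.zeros(3),K,c["D"])[0].ravel()
u=px(o+[0,0,.117]); v=px(o+[0,0,.06]); print(u,v)
def crop(i,u,h=40):
    a,b=[int(max(h,k)) for k in u]; return cv2.resize(i[b-h:b+h,a-h:a+h],(390,390),interpolation=cv2.INTER_CUBIC)
w1=cv2.imread("pics/w1.png")[:,:,::-1]
save("w7",np.hstack([crop(im,v),crop(w1,(395,208))])); print(telemetry.current_t())
E
```

```text
[ 0.54151677 -0.30472619  0.2       ] [0.03898323 0.07172619 0.15386877]
wrist ball_center []
wrist dispenser []
wrist tray_pocket []
wrist tray_grip [([0.5359, -0.3101, 0.0306], 0.96)]
[283.25584083 109.57782848] [283.23494787 109.61593774]
16.7083
```

View pics/w7.png

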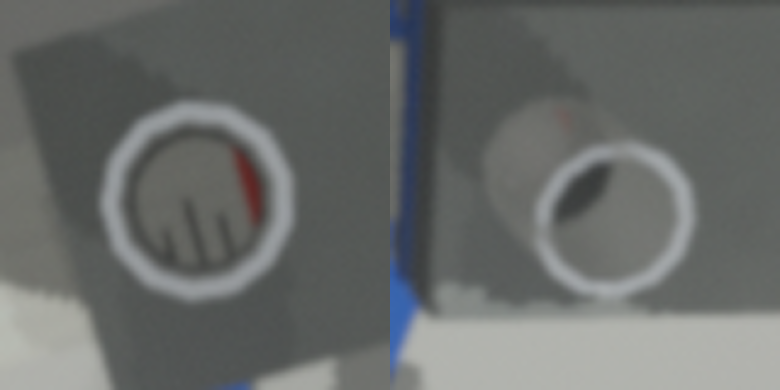

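The tube is empty: the slide's graduations show through it at left, where the dark ball was before (right). So the ball has dropped. Next I'll take the tray.

```bash
python3 - <<'E'
from h import *
k=-0.50091; tg=np.array([.5365,-.3115,.034])
gripper_to(0.026)
r.move_l(tg+[0,0,.05],rot=quat(k),vel=.12)
r.move_l(tg,vel=.07,guard=15)
print("z",telemetry.current_ee_pos())
r.hold(.2); f0=telemetry.current_wrist_force()
gripper_to(0.0,f_grip=30)
print("op",telemetry.current_opening(),telemetry.current_finger_force(),telemetry.current_wrist_force()-f0)
e=telemetry.current_ee_pos()
r.move_l(e+[0,0,.007],vel=.02); r.hold(.3)
print("lift F",telemetry.current_wrist_force()-f0,telemetry.current_torque())
d=np.array([-np.sin(np.radians(28.7)),-np.cos(np.radians(28.7)),0])
r.move_l(e+[0,0,.007]+.095*d,vel=.05); r.hold(.3)
print(telemetry.current_ee_pos(),telemetry.current_opening())
marks("wrist",["ball_center","tray_pocket","tray","tray_grip"])
marks("top",["ball_center","tray_pocket"])
marks("side",["ball_center","tray_pocket"])
print(telemetry.current_t())
E
```

```text
z [ 0.5367682  -0.31171148  0.03414431]
op 0.011933804481650658 29.99907374382019 [-0.09145315 -0.62528271  1.3180113 ]
lift F [ 0.77741764  0.58057982 -0.74959526] [-0.09047579 -0.01691163  0.00148883]
[ 0.49087777 -0.39475931  0.04123904] 0.01169288819013561
wrist ball_center [([0.5392, -0.3185, 0.0196], 0.8)]
wrist tray_pocket [([0.5314, -0.32, 0.011], 0.88)]
wrist tray [([0.5353, -0.3154, 0.0126], 0.59)]
wrist tray_grip [([0.4927, -0.3962, 0.0375], 0.68)]
top ball_center [([0.5397, -0.315, 0.0218], 0.4), ([0.4715, -0.5467, -0.0021], 0.3)]
top tray_pocket [([0.434, 0.0595, 0.0036], 0.98), ([0.5322, -0.3184, 0.0137], 0.91), ([0.4928, -0.007, 0.0076], 0.58)]
side ball_center []
side tray_pocket [([0.4407, 0.0583, 0.0071], 0.66), ([0.4967, -0.0041, 0.0042], 0.59), ([0.4455, 0.4248, -0.0021], 0.58), ([0.5369, -0.317, 0.0157], 0.46)]
23.4917
```

The ball is in the pocket (both cameras agree). I'll raise the tray and carry it.

```bash
python3 - <<'E'
from h import *
e=telemetry.current_ee_pos()
r.move_l([e[0],e[1],.21],vel=.08)
off=np.array([.0429,.0778])
g=np.array([.608,.204])-off
m=(np.array([*g,.21])); r.move_l(m,vel=.09); r.hold(.3)
print(telemetry.current_t(),telemetry.current_ee_pos())
for c in("top","wrist","side"): marks(c,["ball_center","tray_pocket","reader_window","reader","tray_grip"])
print(telemetry.current_t(),telemetry.current_opening())
E
```

```text
32.05 [0.56508773 0.12618602 0.20998784]
top ball_center []
top tray_pocket [([0.4342, 0.0573, 0.0043], 0.85), ([0.6086, 0.2021, 0.1818], 0.62), ([0.4924, -0.0096, 0.0084], 0.57)]
top reader_window [([0.6046, 0.2029, 0.0455], 0.57)]
top reader [([0.7737, 0.2222, -0.0005], 0.97), ([0.6098, 0.2049, 0.0028], 0.78)]
top tray_grip [([0.3743, 0.1175, 0.0296], 0.67), ([0.5309, -0.0909, 0.0258], 0.57)]
wrist ball_center [([0.6124, 0.2027, 0.1878], 0.78)]
wrist tray_pocket [([0.4968, -0.0036, 0.0048], 0.84), ([0.6078, 0.1971, 0.1795], 0.78), ([0.4357, 0.0584, 0.0027], 0.71), ([0.752, -0.0225, 0.0004], 0.39)]
wrist reader_window []
wrist reader [([0.7687, 0.2212, 0.0017], 0.67)]
wrist tray_grip [([0.5701, 0.1257, 0.2094], 0.97), ([0.3779, 0.127, 0.0284], 0.86)]
side ball_center [([0.5667, 0.1236, 0.2002], 0.31)]
side tray_pocket [([0.4944, -0.0106, 0.0052], 0.79), ([0.6072, 0.2021, 0.1848], 0.69)]
side reader_window [([0.777, 0.2141, 0.0477], 0.8), ([0.607, 0.203, 0.0471], 0.69), ([0.606, 0.2045, 0.1839], 0.55)]
side reader [([0.6087, 0.203, 0.0021], 0.95), ([0.774, 0.2222, 0.0004], 0.84), ([0.608, 0.2043, 0.0428], 0.49)]
side tray_grip [([0.5291, -0.094, 0.0285], 0.75), ([0.5668, 0.1245, 0.2016], 0.61), ([0.3762, 0.12, 0.0289], 0.52)]
32.95 0.011542385382008642
```

```bash
python3 - <<'E'
from h import *
e=telemetry.current_ee_pos()
r.move_l([e[0]-.0002,e[1]+.0025,.1535],vel=.05); r.hold(.8)
for c in("wrist","side","top"): marks(c,["ball_center","tray_pocket","slide_grip"])
print(telemetry.current_t(),telemetry.current_ee_pos(),telemetry.current_opening(),np.abs(telemetry.current_dq()).max())
save("fin",vision.snapshot("wrist"))
E
```

```text
wrist ball_center [([0.6103, 0.2051, 0.1313], 0.59)]
wrist tray_pocket [([0.4377, 0.0588, 0.0022], 0.87), ([0.6086, 0.1982, 0.1206], 0.7), ([0.4956, -0.0052, 0.0014], 0.65)]
wrist slide_grip []
side ball_center [([0.4436, 0.4242, -0.005], 0.53)]
side tray_pocket [([0.4954, -0.0078, 0.0037], 0.67), ([0.4454, 0.4237, -0.0017], 0.54), ([0.6029, 0.2061, 0.1287], 0.51), ([0.4388, 0.0595, 0.0055], 0.46), ([0.6062, 0.2075, 0.1196], 0.3)]
side slide_grip [([0.4908, -0.2108, 0.0734], 0.49), ([0.5785, -0.2306, -0.0016], 0.48)]
top ball_center []
top tray_pocket [([0.4349, 0.0595, 0.0044], 0.87), ([0.493, -0.0085, 0.0058], 0.66), ([0.6078, 0.2037, 0.1276], 0.51)]
top slide_grip [([0.4905, -0.2147, 0.0758], 0.96)]
35.6333 [0.56492378 0.12868894 0.15348887] 0.011824584001501921 0.0012768535595556573
```

The pocket is centred at a height of about 0.125 m, the ball is in it and the slide is home. I'm handing in.

```bash
python3 -c "
from h import *
print(r.sign_off())"
```

```text
the job is handed in; nothing more can be done
None
```

I handed the job in at about 36 s. The slide was pulled to the red line and is home again, and the tray with the ball in its pocket is held still about 8 cm above the dark reader's glass; the handover gave no verdict.

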